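# Pump up the pressure stove and hold its key valve open

## Task

Get the pressure stove ready to light: first pump its sprung hand lever three full strokes, pressing it all the way down and letting it come all the way back up each time. Then take the yellow key from the cup rack, wiggle it past the sticky wafer inside the stove's lock (press lightly while turning it a little clockwise and back) until it sits fully home, turn it clockwise (seen from above) a quarter turn to the stop and finish there, still gripping the key and holding it turned against its spring. Leave the kettle, the clay coffee pot and the mug where they are.

Things in the scene. Friction and masses are not known exactly. Their poses are not given: they have to be found in the camera images.
- stove: Fixed pressure stove on a 230 x 280 mm base plate: red tank along its y axis, top 101 mm high, 35 to 125 mm along +x of the origin, burner ring on it up to 125 mm high. Origin on the counter; front (-x) faces the robot. In its frame the lock axis is at x -30, y +80 mm, the lever's hinge at x +50, y -80 mm. Valve body round the lock: 54 mm across, 99 mm high.
- lever_pad (a point): Middle of the flat top face of the black palm pad at the free end of the pump lever. The pad is 60 mm wide (along the stove's y) and 45 mm long, 160 mm from the hinge, meant to be pressed down from above. At rest it is 192 mm above the counter, fully pressed 97 mm.
- lever_hinge (a point): Hinge of the pump lever, 135 mm above the counter; the hinge line runs along the stove's y axis and the lever reaches from it towards the stove's -x (towards the robot).
- pump_lever (a joint): Angle of the pump lever, rad: 0 at rest, 0.6 pressed to its lower stop. At 0 the lever rises 0.3 rad above level towards the pad, at 0.6 it dips 0.3 rad. A full stroke goes past 0.5 and back under 0.08. A spring lifts it again when let up; pressing takes about 2 N at the start and 6 N at the bottom.
- lock_mouth (a point): Middle of the keyway in the top face of the 26 mm square brass plug, 100 mm above the counter: slot 15.6 mm along this frame's x, 5.6 mm along y, chamfered 2 mm; z up; turns with the plug. 18 mm down a sticky wafer with an equal slot, turned 0.3 to 0.6 rad clockwise of the plug at the start, stops the blade until key and plug are turned to match; press under 8 N or the wafer is dragged along.
- start_valve (a joint): Turn of the lock plug, rad: 0 at rest, growing clockwise seen from above, stop at 1.5 (the quarter turn). The key turns it; a spring turns it back when the key is let go (0.015 N m at rest, 0.09 at the stop; the wafer's friction adds 0.05). The key has about 0.1 rad of play in the slot, so the hand turns some 0.1 to 0.25 rad further than the plug.
- key_grip (a point): Centre of the key's yellow bow: 32 mm along x, 12 mm thick along y, 40 mm high along z. The key (about 60 g) stands upright, blade down, in the dark block of the cup rack, this point 103 mm above the counter; lift it 40 mm straight up to clear. The blade, 14 mm wide along x, 4 mm thick, blunt-nosed, ends 75 mm below this point and fits the lock either way round.
- key_collar (a point): Centre of the underside of the key's brass collar (20 mm across), 41 mm below the centre of the bow and 34 mm above the tip of the blade, same axes as the bow. The key is fully home when the collar rests on the plug's top face, this point then meeting the lock mouth.
- key: The key as a whole; origin at the tip of the blade, 75 mm below the centre of the bow, z up along the key, x along the width of blade and bow.
- cup_rack: Fixed wooden cup rack, board 120 x 210 x 18 mm, origin on the counter under its middle. The key's block (50 x 50 mm, top 53 mm high) is at x 0, y -65 mm in its frame; two short pegs at y +10 (68 mm high) and two upturned white cups at y +70 (65 mm high).
- kettle: Bystander: aluminium kettle, 160 mm across, 185 mm high, origin under its middle.
- jebena: Bystander: round clay coffee pot, 116 mm across, 165 mm high, origin under its middle.
- mug: Bystander: blue mug, 76 mm across, 80 mm high, origin under its middle.
Things that resemble listed ones, but are neither listed nor needed, are in the scene too. Of the things that look like the key, the smaller one is meant. What is shaped like the cup_rack but purple is not meant.

How it is judged:
On the way, in this order (a step that is already met when the one before it is completed fails the run):
1. first stroke: the lever is pressed fully down (value of joint pump_lever above 0.5 rad), for 0.05 s.
2. first stroke: the lever is let all the way up again (value of joint pump_lever below 0.08 rad), for 0.05 s.
3. second stroke: the lever is pressed fully down (value of joint pump_lever above 0.5 rad), for 0.05 s.
4. second stroke: the lever is let all the way up again (value of joint pump_lever below 0.08 rad), for 0.05 s.
5. third stroke: the lever is pressed fully down (value of joint pump_lever above 0.5 rad), for 0.05 s.
6. third stroke: the lever is let all the way up again (value of joint pump_lever below 0.08 rad), for 0.05 s.
7. the key is fully home in the lock, not yet turned to the stop (z of key_collar in the frame of lock_mouth below 0.003 m and horizontal distance between key_collar and lock_mouth below 0.004 m and angle between the z axis of key_collar and the z axis of lock_mouth, either way round below 0.12 rad and value of joint start_valve below 1.2 rad), for 0.1 s.
8. the key, fully home, is turned clockwise to the quarter-turn stop (z of key_collar in the frame of lock_mouth below 0.003 m and horizontal distance between key_collar and lock_mouth below 0.004 m and angle between the z axis of key_collar and the z axis of lock_mouth, either way round below 0.12 rad and value of joint start_valve above 1.25 rad), for 0.3 s.
At the end, for the whole second after the job is handed in: After three full lever strokes (past 0.5, back under 0.08 rad) and the key put home: collar within 3 mm of the lock face and 4 mm of its axis, key upright within 0.12 rad, plug turned past 1.25 of 1.5 rad, fingers still gripping the key, lever up (all of step 8 and contact force between the fingers and key above 1 N and value of joint pump_lever below 0.08 rad and height (world z) of key_grip above 0.12 m and contact force between key and cup_rack below 0.1 N); the arm keeps its last pose, push and grip.
It fails at once if the kettle is shoved or knocked over (distance of kettle from where it was at the start of the episode above 0.03 m or angle between kettle's own z axis and vertical above 0.3 rad).
It fails at once if the clay coffee pot is shoved or knocked over (distance of jebena from where it was at the start of the episode above 0.03 m or angle between jebena's own z axis and vertical above 0.3 rad).
It fails at once if the mug is shoved or knocked over (distance of mug from where it was at the start of the episode above 0.03 m or angle between mug's own z axis and vertical above 0.3 rad).
It also fails if it takes over 70 s, if anything falls off the work surface, if the arm or the gripper's body presses on something with over 40 N, if the wrist force passes 120 N, or if a joint passes its speed limit or range.

## Robot

A 6-joint arm with a two-finger parallel gripper is mounted at the origin on the work surface. World frame = base frame: x ahead of the robot, y to its left, z up, the work surface at z = 0. Lengths are in m, angles in rad, forces in N, time in s.
With the tool pointing down it reaches from about 0.35 to 0.925 m from the base axis. Payload 6.4 kg.
Tool frame: the origin (TCP) lies midway between the tips of the shut fingers; the grasp point (between the pads) lies 19 mm behind it; z points along the fingers, y is the line along which they close (so a half turn about z gives the same grasp; the last joint's range is limited). The gripper opens to 94 mm and grips with 3 to 60 N. Pads are 16 mm wide; open, the fingers measure 119 mm over their backs; the gripper's body (75 mm by 177 mm) begins 78 mm behind the grasp point.
Start: joints at [-0.174, 0.245, 1.558, -0, 1.339, -0.174], TCP at [0.65, 0, 0.205] pointing down, gripper open.
Joint ranges: [-3.13, 3.13], [-1.02, 2.26], [0.13, 2.54], [-0.95, 4.09], [0.21, 2.88], [-2.74, 2.74]. Speed limits (rad/s): [2.57, 2.57, 3.14, 3.14, 3.14, 3.14].

## Interface

Orientations are given as a 3x3 rotation matrix whose columns are the frame's x, y, z axes.
In Python, from rig import ctrl, capture, ticket gives the robot as it stands.
- The arm moves only by the tool play_rows, never from a script. Its argument "deltas" is a list of rows, each an object with "translation": the shift along the tool's x, y, z in mm, a list of three; "turn": the turn, a rotation vector about the tool's x, y, z in degrees, a list of three; "jaw": the opening, from -1 (shut) to 1 (fully open), so that 0 is half open. In form: [{"translation": [x, y, z], "turn": [wx, wy, wz], "jaw": jaw}, ...]. A call has 1 to 10 rows; each row is the pose to reach, as a shift and turn from the pose commanded when the call began, along the tool's axes at that moment; what a row does not reach only later rows make up. A row lasts 1/8 s, in which the tool goes at most 62.5 mm and 10.7 degrees, less where a joint would pass 70% of its speed; a pose out of reach is approached as far as the arm can. A call with a gripper value outside its range is refused whole. The fingers move at their own pace and stop on an object; "newtons" is the grip in N (left out, the last holds). Time passes only in rows, so rows that repeat a pose let the fingers close. It gives the time, the measured TCP pose, the force, the opening and the grip force at its end, in the units of the state.
- ctrl.state(): the state, without advancing time (a new reading comes with each control period).
- capture(name): name is "scene" or "side" or "wrist"; returns a dict with "frame" (400x640x3 uint8, red, green, blue), "intrinsics" (3x3 intrinsics, pixels), "k1" (the pictures are not rectified: a ray, as slopes to the right and down, at radius r is drawn at 1 + k1 r^2 times it, then the intrinsics apply), "camera_from_world" (4x4, takes a point from world to camera coordinates). Camera axes: x right, y up, looking along -z (the intrinsics and any distortion apply to the point x, -y, -z); pixel columns grow to the right and rows downward; lengths in m; the calibration is good to about 2 mm. A picture is of the moment at which its call begins. There is no depth.
- ticket.finish_job(): hands the job in; it is judged then, once.
The state is a dict: "t": time; "joints": joint angles; "qvel": joint speeds; "effort": joint torques, N m; "eef_pos": TCP position; "ee_rot": TCP orientation; "contact_force": force on the tool from outside, world axes, zero at the start; "torque": the same for the moment, N m; "gripper_width": opening from 0.0 (shut) to 1.0 (fully open); "grasp_force": force on a finger pad.
Only numpy, scipy, OpenCV 4.12 (cv2) and the standard library are available. Lean on these libraries where they do the work, as an engineer would, in place of code of your own. Each camera call takes 0.05 s, during which the arm holds its last target. There are 200 camera calls.

## Working session

There is one attempt and no reset: what is moved stays moved. The work goes in short steps, Python scripts to look and compute and a tool call to move; the robot and the scene stay as the last step left them, time stands still between calls to the robot, and variables do not carry over. Pictures are saved under pics/ and viewed, at most 10 in all, crops included, and the job is handed in when it is done.

Besides the shell and the picture viewer there is one more tool, called after "Call:" by a JSON object that holds its "op" and its "data", one argument or row to a line. play_rows: Moves the arm, as the interface text tells. Its arguments: {"type":"object","properties":{"deltas":{"type":"array","items":{"type":"object","properties":{"translation":{"type":"array","items":{"type":"number"}},"turn":{"type":"array","items":{"type":"number"}},"jaw":{"type":"number"}}}},"newtons":{"type":"number"}},"required":["deltas"]}

```bash
mkdir -p pics; cat > h.py <<'E'
import numpy as np, cv2
from rig import ctrl, capture, ticket
def snap(n,f=None):
    c=capture(n)
    if f: cv2.imwrite('pics/'+f,c['frame'][:,:,::-1])
    return c
def ray(c,u,v):
    K=c['intrinsics'];d=np.array([(u-K[0,2])/K[0,0],(v-K[1,2])/K[1,1]]);s=d.copy()
    for _ in range(30): s=d/(1+c['k1']*(s@s))
    T=c['camera_from_world'];R=T[:3,:3];o=-R.T@T[:3,3]
    w=R.T@np.array([s[0],-s[1],-1]);return o,w/np.linalg.norm(w)
def onz(c,u,v,z):
    o,w=ray(c,u,v);return o+w*(z-o[2])/w[2]
def tri(rs):
    A=sum(np.eye(3)-np.outer(w,w) for o,w in rs);b=sum((np.eye(3)-np.outer(w,w))@o for o,w in rs)
    p=np.linalg.solve(A,b);return p,[np.linalg.norm((np.eye(3)-np.outer(w,w))@(p-o)) for o,w in rs]
def proj(c,p):
    T=c['camera_from_world'];q=T[:3,:3]@np.array(p)+T[:3,3];s=np.array([q[0],-q[1]])/-q[2]
    s=s*(1+c['k1']*(s@s));K=c['intrinsics'];return K[0,0]*s[0]+K[0,2],K[1,1]*s[1]+K[1,2]
def tool(p):
    s=ctrl.state();return np.array(s['ee_rot']).T@(np.array(p)-s['eef_pos'])*1000
E
python3 - <<'E'
from h import *
np.set_printoptions(precision=4,suppress=True)
for n in("scene","side","wrist"):
    c=snap(n,n+'0.png');T=c['camera_from_world'];print(n,-T[:3,:3].T@T[:3,3],c['k1'],c['intrinsics'][0,0])
print(ctrl.state())
a=cv2.imread('pics/scene0.png');b=cv2.imread('pics/side0.png')
E
```

```text
scene [1.2044 0.4269 1.3742] -0.062032080854345716 462.4770192075144
side [-0.0311 -0.9553  0.9573] -0.03370143322076153 391.89984454981874
wrist [0.6504 0.0754 0.3832] -0.016907506334541 288.83724520631563
{'t': 0.15, 'joints': array([-0.1741,  0.2456,  1.5587, -0.    ,  1.3387, -0.1741]), 'qvel': array([ 0.0008, -0.0017, -0.0038,  0.0004,  0.0005,  0.0006]), 'effort': array([  0.0009, -41.6264, -31.4983,   0.0686,   0.0316,  -0.0001]), 'eef_pos': array([0.6496, 0.0001, 0.2046]), 'ee_rot': array([[-0.    ,  1.    , -0.0014],
       [ 1.    ,  0.    ,  0.0002],
       [ 0.0002, -0.0014, -1.    ]]), 'contact_force': array([-0.2404, -0.916 ,  0.6952]), 'torque': array([ 0.0273,  0.034 , -0.0058]), 'grasp_force': 0.0, 'gripper_width': 1.0000709900503095}
```

View pics/scene0.png

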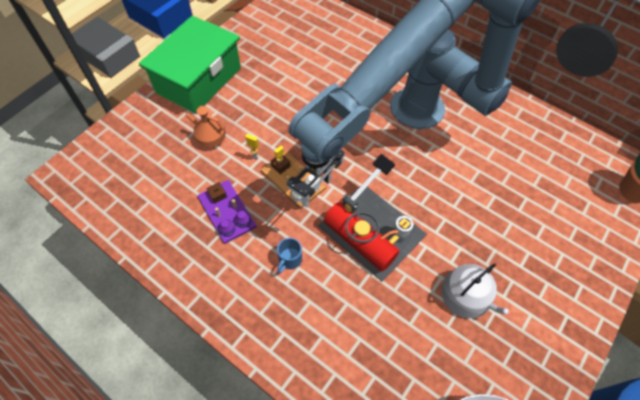

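View pics/side0.png

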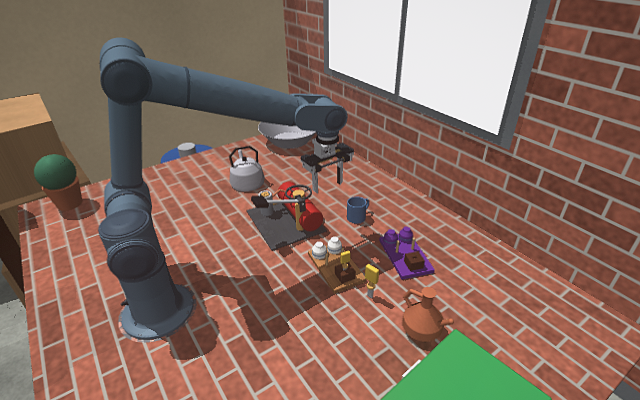

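The scene view shows the lever pad at (384,163), the lock at (404,223), the rack key's bow at (279,153) and a larger lookalike at (252,142). In the side view they are at (260,202), (265,195), (345,257) and (371,275). The purple rack is a decoy. Next I triangulate these with colour masks.

```bash
python3 - <<'E'
from h import *
np.set_printoptions(precision=4,suppress=True)
C={n:snap(n) for n in("scene","side")}
def blobs(c,lo,hi,win,mina=12):
    h=cv2.cvtColor(c['frame'],cv2.COLOR_RGB2HSV);m=cv2.inRange(h,lo,hi);k=np.zeros_like(m);x0,y0,x1,y1=win;k[y0:y1,x0:x1]=m[y0:y1,x0:x1]
    n,l,s,ce=cv2.connectedComponentsWithStats(k)
    return [(s[i].tolist(),ce[i].round(1).tolist()) for i in range(1,n) if s[i,4]>=mina]
Y=((22,120,90),(34,255,255));B=((0,0,0),(179,255,45))
for n,w in(("scene",(235,125,440,260)),("side",(240,180,400,300))): print(n,'yellow',blobs(C[n],*Y,w))
print('pad',blobs(C['scene'],*B,(365,145,405,185)),blobs(C['side'],*B,(245,190,275,212)))
print('lockwhite',blobs(C['scene'],(0,0,150),(179,70,255),(390,210,420,235)),blobs(C['side'],(0,0,150),(179,70,255),(255,188,275,202)))
def up(n,x0,y0,x1,y1,f):
    return cv2.resize(C[n]['frame'][y0:y1,x0:x1,::-1],None,fx=f,fy=f,interpolation=cv2.INTER_CUBIC)
a=up('scene',235,125,435,275,4)
cv2.imwrite('pics/z1.png',a)
b=up('side',240,180,400,300,5);cv2.imwrite('pics/z2.png',b)
E
```

```text
scene yellow [([246, 134, 11, 15, 113], [251.6, 140.4]), ([275, 146, 8, 12, 64], [278.8, 151.5]), ([400, 219, 6, 5, 16], [402.3, 221.2]), ([356, 222, 13, 12, 130], [362.2, 227.4]), ([404, 222, 6, 6, 15], [406.5, 224.3]), ([391, 237, 6, 5, 18], [393.5, 239.0])]
side yellow [([341, 251, 9, 12, 52], [345.0, 255.8]), ([365, 264, 14, 20, 145], [371.3, 272.9])]
pad [([375, 156, 18, 17, 166], [383.5, 163.9])] [([252, 197, 16, 11, 44], [260.1, 203.2])]
lockwhite [([396, 210, 24, 22, 225], [405.5, 220.8])] [([264, 190, 8, 8, 22], [267.7, 193.0]), ([267, 200, 8, 2, 16], [270.5, 200.5])]
```

View pics/z1.png

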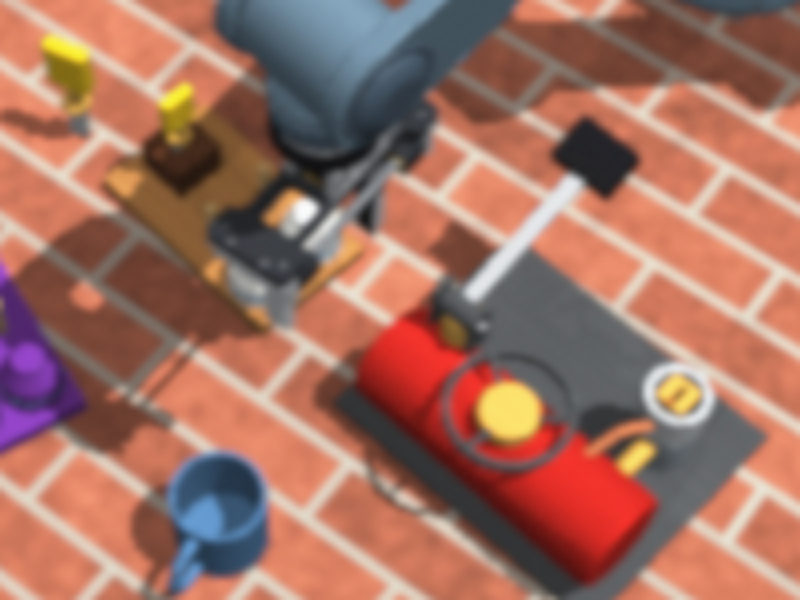

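View pics/z2.png

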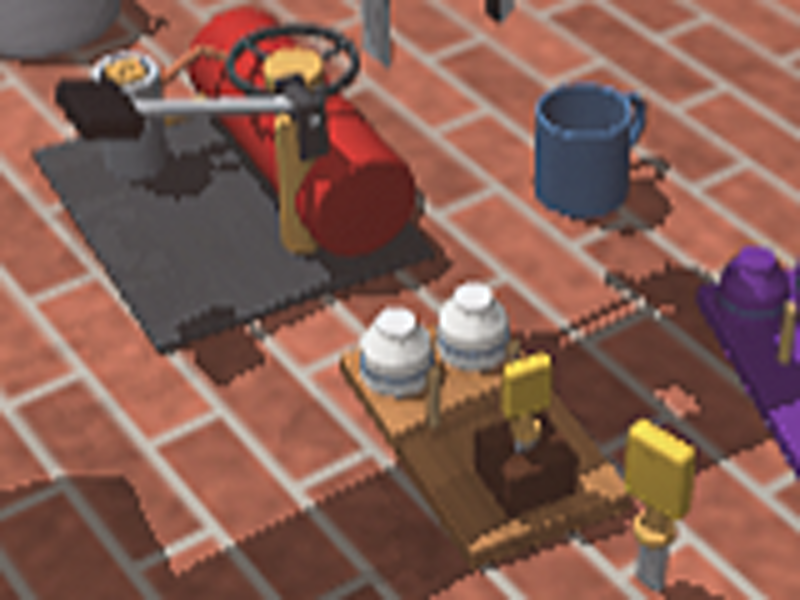

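The crops show the pad at scene (383.7,163.5) and side (259.5,202). The lock is at scene (404.7,223.2) and side (265.4,194). The bow is at scene (279.2,153.5) and side (345.4,257.2).

```bash
python3 - <<'E'
from h import *
np.set_printoptions(precision=4,suppress=True)
C={n:snap(n) for n in("scene","side")}
P={}
for n,a,b in(("pad",(383.5,163.0),(259.5,201)),("lock",(404.7,223.2),(265.4,194)),("key",(279.2,153.5),(345.4,257.2)),
  ("bigkey",(251.6,141),(371.5,273)),("block",(280.5,162),(345,272))):
    P[n],e=tri([ray(C["scene"],*a),ray(C["side"],*b)]);print(n,P[n],np.round(e,4),'tool mm',tool(P[n]))
d=P['pad'][:2]-P['lock'][:2];print('dist pad-lock',np.linalg.norm(d),'expect',np.hypot(70,160))
yaw=np.arctan2(d[1],d[0])-np.arctan2(-160,-71);print('stove yaw deg',np.degrees(yaw))
print('mug',onz(C['scene'],289,254,.04),'jeb',onz(C['scene'],208,130,.06),'kettle',onz(C['scene'],470,290,.08))
for q in((276,171),): print('rackcorners')
for u,v in((103+0,183),(268,328),(365,250),(205,107)): print(onz(C['scene'],235+u/4,125+v/4,.018))
E
```

```text
pad [0.4234 0.0938 0.1851] [0.0002 0.0002] tool mm [  93.8234 -226.4869   20.1974]
lock [0.5165 0.2455 0.0966] [0.0012 0.0012] tool mm [ 245.5197 -133.2951  108.68  ]
key [ 0.5494 -0.2328  0.0978] [0. 0.] tool mm [-232.8658 -100.4539  107.4183]
bigkey [ 0.5682 -0.3391  0.1025] [0.0011 0.0011] tool mm [-339.1589  -81.6256  102.7843]
block [ 0.5448 -0.2371  0.0381] [0.0009 0.0009] tool mm [-237.1368 -105.0109  167.1241]
dist pad-lock 0.17801817349010562 expect 174.64249196572982
stove yaw deg -7.620801973479848
mug [0.7972 0.0086 0.04  ] jeb [ 0.6065 -0.5246  0.06  ] kettle [0.5765 0.5142 0.08  ]
rackcorners
[ 0.6053 -0.2778  0.018 ]
[ 0.6314 -0.0717  0.018 ]
[ 0.5202 -0.0533  0.018 ]
[ 0.4869 -0.2589  0.018 ]
```

The heights agree with the text, being 3 to 7 mm low, and the pad–lock distance also fits. Stove and rack yaw are both about -7.5°. I now go above the pad with the fingers shut.

Call:
{"op": "play_rows", "data": {
  "deltas": [
    {"translation": [20, -40, -35], "turn": [0, 0, 0], "jaw": -1},
    {"translation": [40, -85, -35], "turn": [0, 0, 0], "jaw": -1},
    {"translation": [60, -130, -35], "turn": [0, 0, 0], "jaw": -1},
    {"translation": [80, -180, -35], "turn": [0, 0, 0], "jaw": -1},
    {"translation": [94, -226, -35], "turn": [0, 0, 0], "jaw": -1},
    {"translation": [94, -226, -35], "turn": [0, 0, 0], "jaw": -1},
    {"translation": [94, -226, -35], "turn": [0, 0, 0], "jaw": -1}
  ]
}}

```text
t: 1.23
eef_pos: [0.4246, 0.0939, 0.241]
ee_rot: [[0.0, 1.0, 0.001], [1.0, -0.0, -0.0], [-0.0, 0.001, -1.0]]
contact_force: [-0.2, 0.1, 0.5]
gripper_width: 0.291
grasp_force: 0.0
```

```bash
python3 - <<'E'
from h import *
c=snap('wrist','w1.png');s=ctrl.state();print(s['t'],s['eef_pos'],s['ee_rot'],s['contact_force'],s['gripper_width'])
print(proj(c,s['eef_pos']),proj(c,(.4234,.0938,.192)),proj(c,(.5165,.2455,.1)))
E
```

```text
1.275 [0.42487903 0.09371389 0.24084747] [[ 4.31200892e-04  9.99999610e-01  7.71159104e-04]
 [ 9.99999902e-01 -4.31121920e-04 -1.02570495e-04]
 [-1.02237992e-04  7.71203257e-04 -9.99999697e-01]] [ 0.59108536  0.00146483 -0.48214538] 0.2508633238691868
(np.float64(315.0604628408143), np.float64(244.4088305618638)) (np.float64(313.3299848286513), np.float64(221.15967155646152)) (np.float64(406.22114942170504), np.float64(48.91630252260768))
```

View pics/w1.png

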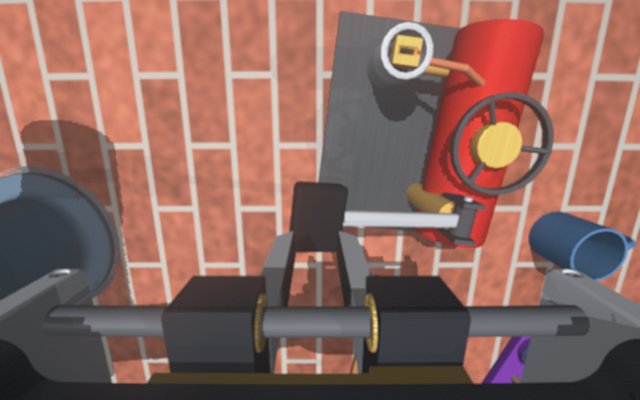

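The wrist view shows the pad centred at (319,217), about 4 mm from my estimate, and the lock at (407,51), which matches. First stroke now, in steps.

Call:
{"op": "play_rows", "data": {
  "deltas": [
    {"translation": [3, 4, 30], "turn": [0, 0, 0], "jaw": -1},
    {"translation": [3, 4, 60], "turn": [0, 0, 0], "jaw": -1},
    {"translation": [3, 4, 90], "turn": [0, 0, 0], "jaw": -1},
    {"translation": [3, 4, 115], "turn": [0, 0, 0], "jaw": -1},
    {"translation": [3, 4, 130], "turn": [0, 0, 0], "jaw": -1},
    {"translation": [3, 4, 136], "turn": [0, 0, 0], "jaw": -1},
    {"translation": [3, 4, 136], "turn": [0, 0, 0], "jaw": -1}
  ]
}}

```text
t: 2.15
eef_pos: [0.4301, 0.0964, 0.1055]
ee_rot: [[0.001, 1.0, 0.002], [1.0, -0.001, -0.0], [-0.0, 0.002, -1.0]]
contact_force: [-0.0, -0.4, 5.5]
gripper_width: 0.008
grasp_force: 2.7
```

```bash
python3 - <<'E'
from h import *
c=snap('side','s1.png');s=ctrl.state();print(s['t'],s['eef_pos'],s['contact_force'],s['gripper_width'])
cv2.imwrite('pics/s1z.png',cv2.resize(c['frame'][120:270,200:360,::-1],None,fx=4,fy=4))
E
```

```text
2.2 [0.4301248  0.09643126 0.10568914] [ 0.4261104  -0.00797068  5.63172131] 0.009036166688308934
```

View pics/s1z.png

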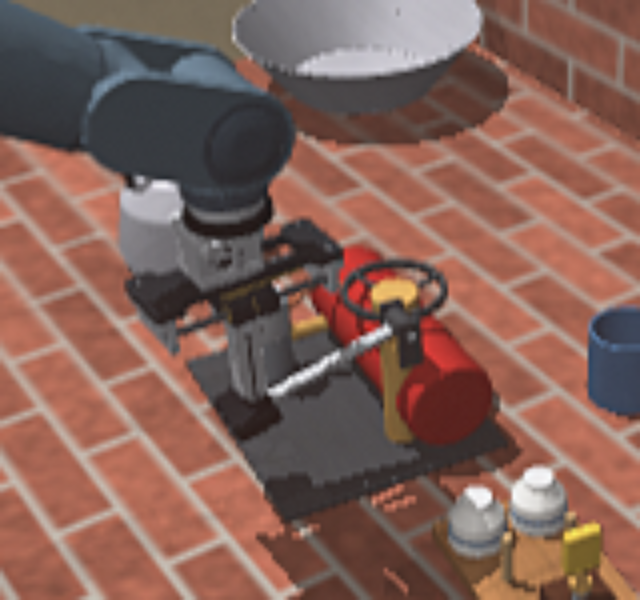

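The lever is pressed nearly to its stop at 5.6 N. I press a little further, then let up fully.

Call:
{"op": "play_rows", "data": {
  "deltas": [
    {"translation": [0, 0, 6], "turn": [0, 0, 0], "jaw": -1},
    {"translation": [0, 0, 6], "turn": [0, 0, 0], "jaw": -1},
    {"translation": [0, 0, -30], "turn": [0, 0, 0], "jaw": -1},
    {"translation": [0, 0, -70], "turn": [0, 0, 0], "jaw": -1},
    {"translation": [0, 0, -110], "turn": [0, 0, 0], "jaw": -1},
    {"translation": [0, 0, -110], "turn": [0, 0, 0], "jaw": -1},
    {"translation": [0, 0, -110], "turn": [0, 0, 0], "jaw": -1}
  ]
}}

```text
t: 3.08
eef_pos: [0.4279, 0.0968, 0.2135]
ee_rot: [[0.0, 1.0, -0.002], [1.0, -0.0, -0.0], [-0.0, -0.002, -1.0]]
contact_force: [0.6, 0.2, -1.2]
gripper_width: 0.004
grasp_force: 0.0
```

Call:
{"op": "play_rows", "data": {
  "deltas": [
    {"translation": [0, 0, 40], "turn": [0, 0, 0], "jaw": -1},
    {"translation": [0, 0, 80], "turn": [0, 0, 0], "jaw": -1},
    {"translation": [0, 0, 105], "turn": [0, 0, 0], "jaw": -1},
    {"translation": [0, 0, 116], "turn": [0, 0, 0], "jaw": -1},
    {"translation": [0, 0, 116], "turn": [0, 0, 0], "jaw": -1},
    {"translation": [0, 0, 116], "turn": [0, 0, 0], "jaw": -1}
  ]
}}

```text
t: 3.82
eef_pos: [0.4278, 0.0968, 0.099]
ee_rot: [[-0.0, 1.0, -0.003], [1.0, 0.0, -0.001], [-0.001, -0.003, -1.0]]
contact_force: [-4.8, 0.1, 12.6]
gripper_width: 0.003
grasp_force: 6.9
```

Call:
{"op": "play_rows", "data": {
  "deltas": [
    {"translation": [0, 0, -36], "turn": [0, 0, 0], "jaw": -1},
    {"translation": [0, 0, -76], "turn": [0, 0, 0], "jaw": -1},
    {"translation": [0, 0, -116], "turn": [0, 0, 0], "jaw": -1},
    {"translation": [0, 0, -116], "turn": [0, 0, 0], "jaw": -1},
    {"translation": [0, 0, -116], "turn": [0, 0, 0], "jaw": -1}
  ]
}}

```text
t: 4.45
eef_pos: [0.4269, 0.097, 0.2124]
ee_rot: [[0.0, 1.0, -0.004], [1.0, -0.0, 0.0], [0.0, -0.004, -1.0]]
contact_force: [-0.6, -0.2, -0.2]
gripper_width: 0.0
grasp_force: 0.0
```

Call:
{"op": "play_rows", "data": {
  "deltas": [
    {"translation": [0, 0, 40], "turn": [0, 0, 0], "jaw": -1},
    {"translation": [0, 0, 80], "turn": [0, 0, 0], "jaw": -1},
    {"translation": [0, 0, 105], "turn": [0, 0, 0], "jaw": -1},
    {"translation": [0, 0, 116], "turn": [0, 0, 0], "jaw": -1},
    {"translation": [0, 0, 116], "turn": [0, 0, 0], "jaw": -1},
    {"translation": [0, 0, 116], "turn": [0, 0, 0], "jaw": -1}
  ]
}}

```text
t: 5.2
eef_pos: [0.4272, 0.0969, 0.0987]
ee_rot: [[-0.0, 1.0, -0.004], [1.0, 0.0, -0.001], [-0.001, -0.004, -1.0]]
contact_force: [-5.3, -0.2, 14.8]
gripper_width: 0.005
grasp_force: 7.6
```

Call:
{"op": "play_rows", "data": {
  "deltas": [
    {"translation": [0, 0, -36], "turn": [0, 0, 0], "jaw": -1},
    {"translation": [0, 0, -76], "turn": [0, 0, 0], "jaw": -1},
    {"translation": [0, 0, -116], "turn": [0, 0, 0], "jaw": -1},
    {"translation": [0, 0, -146], "turn": [0, 0, 0], "jaw": -1},
    {"translation": [0, 0, -146], "turn": [0, 0, 0], "jaw": -1}
  ]
}}

```text
t: 5.82
eef_pos: [0.4285, 0.097, 0.245]
ee_rot: [[0.0, 1.0, 0.001], [1.0, -0.0, -0.0], [-0.0, 0.001, -1.0]]
contact_force: [-0.8, -0.2, -0.3]
gripper_width: 0.007
grasp_force: 0.0
```

Three strokes are done; the bottom stop was felt at 12–15 N and the tool came clear at the top. Now a close look at the lock from straight above.

Call:
{"op": "play_rows", "data": {
  "deltas": [
    {"translation": [36, 45, 0], "turn": [0, 0, 0], "jaw": 0},
    {"translation": [73, 88, 0], "turn": [0, 0, 0], "jaw": 0},
    {"translation": [73, 88, 0], "turn": [0, 0, 0], "jaw": 0.3},
    {"translation": [73, 88, 0], "turn": [0, 0, 0], "jaw": 0.3}
  ]
}}

```text
t: 6.32
eef_pos: [0.5145, 0.1697, 0.2418]
ee_rot: [[-0.0, 1.0, -0.005], [1.0, 0.0, -0.001], [-0.001, -0.005, -1.0]]
contact_force: [0.4, -0.4, 0.2]
gripper_width: 0.394
grasp_force: 0.0
```

```bash
python3 - <<'E'
from h import *
c=snap('wrist','w2.png');s=ctrl.state();print(s['t'],s['eef_pos'])
u,v=map(int,proj(c,(.5165,.2455,.1)));print(u,v)
x0,y0=max(u-75,0),max(v-60,0)
print(x0,y0);cv2.imwrite('pics/w2z.png',cv2.resize(c['frame'][y0:y0+120,x0:x0+150,::-1],None,fx=5,fy=5,interpolation=cv2.INTER_CUBIC))
hsv=cv2.cvtColor(c['frame'],cv2.COLOR_RGB2HSV)
np.set_printoptions(precision=4,suppress=True)
for nm,lo,hi in(('brass',(18,90,90),(35,255,255)),('white',(0,0,190),(179,40,255))):
    m=cv2.inRange(hsv,lo,hi);k=np.zeros_like(m);k[v-35:v+35,u-35:u+35]=m[v-35:v+35,u-35:u+35]
    cs,_=cv2.findContours(k,cv2.RETR_EXTERNAL,cv2.CHAIN_APPROX_NONE)
    for q in cs:
        if cv2.contourArea(q)>80:
            r=cv2.minAreaRect(q);print(nm,cv2.contourArea(q),r,onz(c,*r[0],.1), [onz(c,*p,.1)[:2].round(4).tolist() for p in cv2.boxPoints(r)])
E
```

```text
6.375 [0.51464341 0.16948863 0.24269902]
317 126
242 66
brass 474.0 ((318.99127197265625, 127.56550598144531), (25.11110496520996, 26.102331161499023), 7.594643592834473) [0.518  0.2444 0.1   ] [[0.5027, 0.2326], [0.5065, 0.2594], [0.533, 0.256], [0.5297, 0.2291]]
white 1809.5 ((318.70001220703125, 126.90000915527344), (48.746280670166016, 47.85185241699219), 63.43495178222656) [0.5176 0.2451 0.1   ] [[0.4833, 0.2565], [0.5285, 0.2779], [0.5526, 0.2335], [0.5062, 0.2104]]
```

View pics/w2z.png

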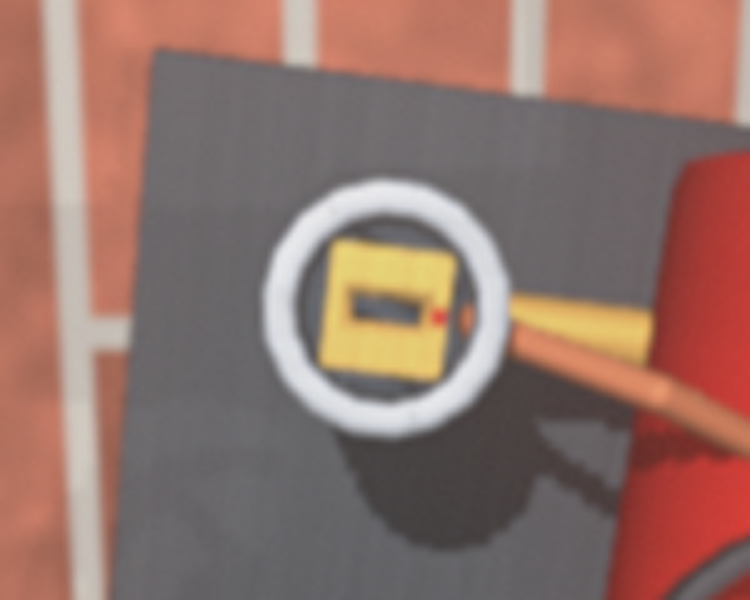

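The lock's plug centre is at (0.518,0.2444) and its slot yaw is about -7.4°. Next I move near the key, turning the tool by -83°.

Call:
{"op": "play_rows", "data": {
  "deltas": [
    {"translation": [-45, 8, -15], "turn": [0, 0, -9.5], "jaw": 0.3},
    {"translation": [-90, 16, -15], "turn": [0, 0, -19], "jaw": 0.3},
    {"translation": [-135, 24, -15], "turn": [0, 0, -28.5], "jaw": 0.3},
    {"translation": [-180, 32, -15], "turn": [0, 0, -38], "jaw": 0.3},
    {"translation": [-225, 40, -15], "turn": [0, 0, -47.5], "jaw": 0.3},
    {"translation": [-270, 48, -10], "turn": [0, 0, -57], "jaw": 0.3},
    {"translation": [-315, 56, -5], "turn": [0, 0, -66.5], "jaw": 0.3},
    {"translation": [-360, 64, 0], "turn": [0, 0, -76], "jaw": 0.3},
    {"translation": [-402, 70, 0], "turn": [0, 0, -83], "jaw": 0.3},
    {"translation": [-402, 70, 0], "turn": [0, 0, -83], "jaw": 0.3}
  ]
}}

```text
t: 7.62
eef_pos: [0.5846, -0.2347, 0.2443]
ee_rot: [[-0.992, 0.127, -0.0], [0.127, 0.992, -0.0], [0.0, -0.0, -1.0]]
contact_force: [0.1, -0.3, 0.8]
gripper_width: 0.653
grasp_force: 0.0
```

```bash
cat > key.py <<'E'
from h import *
import sys
np.set_printoptions(precision=4,suppress=True)
c=snap('wrist',sys.argv[1]+'.png');s=ctrl.state();print(s['t'],s['eef_pos'],s['joints'],np.array(s['ee_rot']))
hsv=cv2.cvtColor(c['frame'],cv2.COLOR_RGB2HSV);m=cv2.inRange(hsv,(22,120,90),(34,255,255))
cs,_=cv2.findContours(m,cv2.RETR_EXTERNAL,cv2.CHAIN_APPROX_NONE)
for q in cs:
    if cv2.contourArea(q)>60:
        r=cv2.minAreaRect(q);print(cv2.contourArea(q),np.round(r[0],1),np.round(r[1],1),r[2],onz(c,*r[0],.123),[onz(c,*p,.123)[:2].round(4).tolist() for p in cv2.boxPoints(r)])
u,v=map(int,proj(c,(.5494,-.2328,.123)));print(u,v)
x0,y0=max(u-75,0),max(v-60,0);print(x0,y0)
cv2.imwrite('pics/'+sys.argv[1]+'z.png',cv2.resize(c['frame'][y0:y0+120,x0:x0+150,::-1],None,fx=5,fy=5,interpolation=cv2.INTER_CUBIC))
E
python3 key.py w3
```

```text
7.675 [ 0.5848 -0.233   0.2444] [-0.5591  0.1687  1.5747  0.0002  1.3986 -2.0041] [[-0.9921  0.1256 -0.0002]
 [ 0.1256  0.9921  0.0004]
 [ 0.0003  0.0004 -1.    ]]
480.0 [215.6 197.4] [15.6 36.9] 70.34617614746094 [ 0.5686 -0.3409  0.123 ] [[0.5647, -0.362], [0.5562, -0.3222], [0.5726, -0.3198], [0.5814, -0.3601]]
295.5 [311.6 166. ] [12.4 30.3] 3.1798300743103027 [ 0.5483 -0.2346  0.123 ] [[0.5628, -0.244], [0.5319, -0.238], [0.5342, -0.2255], [0.5652, -0.2311]]
313 166
238 106
```

View pics/w3z.png

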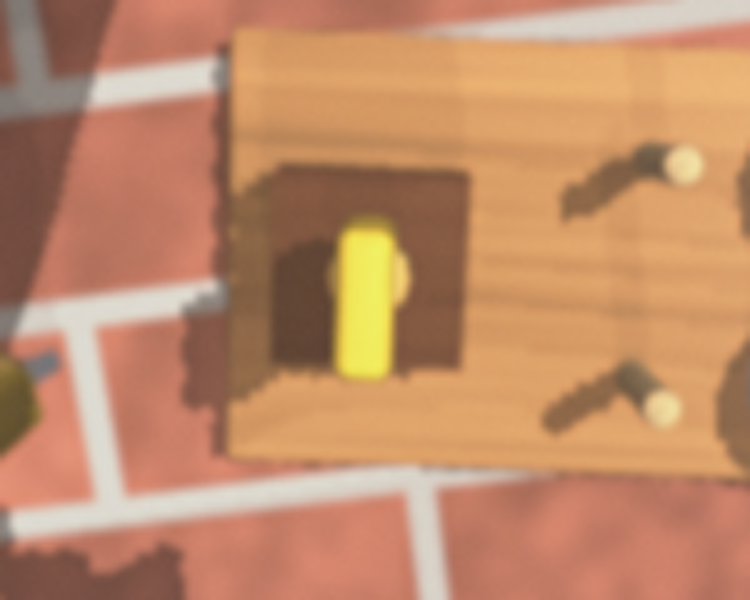

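The key's bow is at crop centre (365,302), world (0.548,-0.235), and turned about 2.5° clockwise of the tool. I descend and grip it.

Call:
{"op": "play_rows", "data": {
  "deltas": [
    {"translation": [36, -6, 0], "turn": [0, 0, 2.5], "jaw": 0.2},
    {"translation": [36, -6, 40], "turn": [0, 0, 2.5], "jaw": 0.1},
    {"translation": [36, -6, 80], "turn": [0, 0, 2.5], "jaw": 0},
    {"translation": [36, -6, 115], "turn": [0, 0, 2.5], "jaw": 0},
    {"translation": [36, -6, 145], "turn": [0, 0, 2.5], "jaw": 0},
    {"translation": [36, -6, 158], "turn": [0, 0, 2.5], "jaw": 0},
    {"translation": [36, -6, 158], "turn": [0, 0, 2.5], "jaw": -0.3},
    {"translation": [36, -6, 158], "turn": [0, 0, 2.5], "jaw": -0.5}
  ],
  "newtons": 10
}}

```text
t: 8.68
eef_pos: [0.5504, -0.2339, 0.0882]
ee_rot: [[-0.986, 0.165, 0.002], [0.165, 0.986, -0.001], [-0.002, -0.001, -1.0]]
contact_force: [-0.2, 1.2, 0.4]
gripper_width: 0.323
grasp_force: 0.0
```

```bash
python3 - <<'E'
from h import *
s=ctrl.state();print(s['t'],s['eef_pos'],s['contact_force'],s['torque'],s['gripper_width'])
c=snap('wrist','w4.png')
E
```

```text
8.675 [ 0.55041688 -0.23388439  0.0881695 ] [-0.18950641  1.22253919  0.36873701] [ 0.09851008 -0.05937889 -0.02255884] 0.3229357312051831
```

View pics/w4.png

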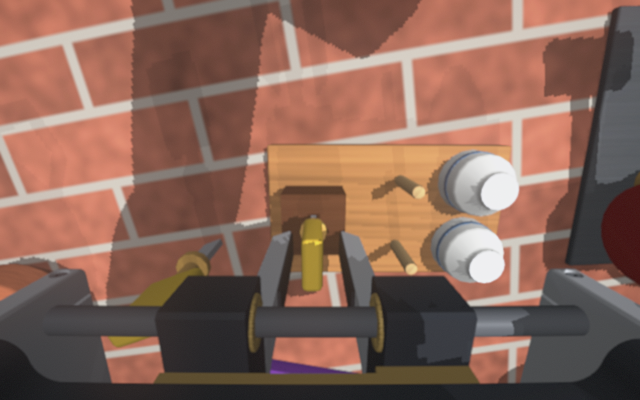

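The key stands centred between the fingers, with the bow at (312,255). I close on it.

Call:
{"op": "play_rows", "data": {
  "deltas": [
    {"translation": [0, 0, 0], "turn": [0, 0, 0], "jaw": -1},
    {"translation": [0, 0, 0], "turn": [0, 0, 0], "jaw": -1},
    {"translation": [0, 0, 0], "turn": [0, 0, 0], "jaw": -1},
    {"translation": [0, 0, 0], "turn": [0, 0, 0], "jaw": -1}
  ],
  "newtons": 10
}}

```text
t: 9.22
eef_pos: [0.55, -0.2346, 0.0873]
ee_rot: [[-0.986, 0.165, 0.001], [0.165, 0.986, -0.002], [-0.001, -0.002, -1.0]]
contact_force: [0.0, -4.2, 3.5]
gripper_width: 0.129
grasp_force: 10.0
```

```bash
python3 - <<'E'
from h import *
s=ctrl.state();print(s['t'],s['eef_pos'],s['contact_force'],s['torque'],s['gripper_width']*94,s['grasp_force'])
E
```

```text
9.225 [ 0.54998556 -0.23456658  0.08729597] [ 0.04977263 -4.18623037  3.46907835] [-0.81529579  0.14616186  0.0180992 ] 12.097164076474403 9.99750629067421
```

Call:
{"op": "play_rows", "data": {
  "deltas": [
    {"translation": [0, -0.5, -10], "turn": [0, 0, 0], "jaw": -1},
    {"translation": [0, -0.5, -25], "turn": [0, 0, 0], "jaw": -1},
    {"translation": [0, -0.5, -45], "turn": [0, 0, 0], "jaw": -1},
    {"translation": [0, -0.5, -65], "turn": [0, 0, 0], "jaw": -1},
    {"translation": [0, -0.5, -110], "turn": [0, 0, 0], "jaw": -1},
    {"translation": [0, -0.5, -170], "turn": [0, 0, 0], "jaw": -1},
    {"translation": [0, -0.5, -170], "turn": [0, 0, 0], "jaw": -1}
  ],
  "newtons": 15
}}

```text
t: 10.1
eef_pos: [0.5522, -0.2352, 0.2641]
ee_rot: [[-0.986, 0.165, 0.01], [0.165, 0.986, -0.006], [-0.011, -0.004, -1.0]]
contact_force: [0.2, -0.3, -1.4]
gripper_width: 0.132
grasp_force: 15.0
```

```bash
python3 - <<'E'
from h import *
np.set_printoptions(precision=4,suppress=True)
s=ctrl.state();print(s['t'],s['eef_pos'],s['contact_force'],s['torque'],s['gripper_width']*94,s['grasp_force'],s['ee_rot'],s['joints'])
print(tool((.518,.2444,.26)))
E
```

```text
10.1 [ 0.5522 -0.2352  0.2641] [ 0.1761 -0.3109 -1.4318] [ 0.0947 -0.0345  0.0356] 12.389500436427996 14.99777153134346 [[-0.9863  0.1646  0.0104]
 [ 0.1645  0.9864 -0.006 ]
 [-0.0112 -0.0042 -0.9999]] [-0.5917  0.0785  1.6376  0.0008  1.4136 -1.9973]
[112.6529 467.4131   0.9132]
```

Call:
{"op": "play_rows", "data": {
  "deltas": [
    {"translation": [8, 50, 0], "turn": [0, 0, -2], "jaw": -1},
    {"translation": [16, 100, 0], "turn": [0, 0, -2], "jaw": -1},
    {"translation": [24, 155, 0], "turn": [0, 0, -2], "jaw": -1},
    {"translation": [32, 210, 0], "turn": [0, 0, -2], "jaw": -1},
    {"translation": [40, 265, 0], "turn": [0, 0, -2], "jaw": -1},
    {"translation": [48, 320, 0], "turn": [0, 0, -2], "jaw": -1},
    {"translation": [56, 375, 0], "turn": [0, 0, -2], "jaw": -1},
    {"translation": [64, 430, 0], "turn": [0, 0, -2], "jaw": -1},
    {"translation": [73, 467, 0], "turn": [0, 0, -2], "jaw": -1},
    {"translation": [73, 467, 0], "turn": [0, 0, -2], "jaw": -1}
  ],
  "newtons": 40
}}

```text
t: 11.35
eef_pos: [0.5532, 0.2409, 0.2556]
ee_rot: [[-0.992, 0.126, -0.002], [0.126, 0.992, 0.0], [0.002, -0.0, -1.0]]
contact_force: [-0.4, -0.9, -1.0]
gripper_width: 0.121
grasp_force: 40.0
```

Call:
{"op": "play_rows", "data": {
  "deltas": [
    {"translation": [0, 0, 15], "turn": [0, 0, 0], "jaw": -1},
    {"translation": [0, 0, 25], "turn": [0, 0, 0], "jaw": -1},
    {"translation": [0, 0, 25], "turn": [0, 0, 0], "jaw": -1}
  ]
}}

```text
t: 11.72
eef_pos: [0.5538, 0.2374, 0.2295]
ee_rot: [[-0.991, 0.132, -0.003], [0.132, 0.991, -0.001], [0.003, -0.001, -1.0]]
contact_force: [0.1, -0.5, -0.5]
gripper_width: 0.124
grasp_force: 40.0
```

```bash
python3 - <<'E'
from h import *
np.set_printoptions(precision=4,suppress=True)
c=snap('wrist','w5.png');s=ctrl.state();R=np.array(s['ee_rot']);print(s['t'],s['eef_pos'],R,s['joints'],s['gripper_width']*94)
print('lock px',proj(c,(.518,.2444,.1)),'tip px pred',proj(c,s['eef_pos']+R@np.array([.0017,0,.0593])),'tcp px',proj(c,s['eef_pos']))
cv2.imwrite('pics/w5z.png',cv2.resize(c['frame'][80:280,230:400,::-1],None,fx=3.0,fy=3.0,interpolation=cv2.INTER_CUBIC))
hsv=cv2.cvtColor(c['frame'],cv2.COLOR_RGB2HSV);m=cv2.inRange(hsv,(18,90,90),(35,255,255))
cs,_=cv2.findContours(m,cv2.RETR_EXTERNAL,cv2.CHAIN_APPROX_NONE)
for q in cs:
    if cv2.contourArea(q)>60:
        r=cv2.minAreaRect(q);print(cv2.contourArea(q),r,onz(c,*r[0],.1))
E
```

```text
11.775 [0.5543 0.2376 0.2305] [[-0.9913  0.1319 -0.0017]
 [ 0.1319  0.9913 -0.0004]
 [ 0.0017 -0.0006 -1.    ]] [ 0.2172  0.1177  1.6567  0.      1.3689 -1.2213] 11.858818556500802
lock px (np.float64(318.1727165343079), np.float64(165.00490716962142)) tip px pred (np.float64(316.3670119904397), np.float64(216.1314302166883)) tcp px (np.float64(316.4963259222076), np.float64(245.1167235769781))
3320.0 ((276.5, 375.0), (16.0, 321.0), 90.0) [0.7848 0.1541 0.1   ]
192.5 ((342.3951416015625, 322.4908142089844), (57.031089782714844, 5.74263334274292), 88.66777801513672) [0.7156 0.249  0.1   ]
271.0 ((288.5, 322.5), (57.0, 7.0), 90.0) [0.7068 0.1826 0.1   ]
1001.0 ((248.5, 259.5), (31.0, 41.0), 90.0) [0.6163 0.1497 0.1   ]
117.5 ((172.5, 231.0), (12.0, 15.0), 90.0) [0.5704 0.0704 0.1   ]
1455.0 ((315.5, 255.0), (72.0, 23.0), 90.0) [0.6208 0.2279 0.1   ]
141.5 ((204.14588928222656, 206.9950714111328), (11.280186653137207, 22.61763572692871), 76.75948333740234) [0.5474 0.1129 0.1   ]
95.5 ((320.0, 199.5), (6.0, 21.0), 0.0) [0.5558 0.2415 0.1   ]
577.0 ((318.0, 164.5), (25.0, 24.0), 90.0) [0.5174 0.2443 0.1   ]
```

View pics/w5z.png

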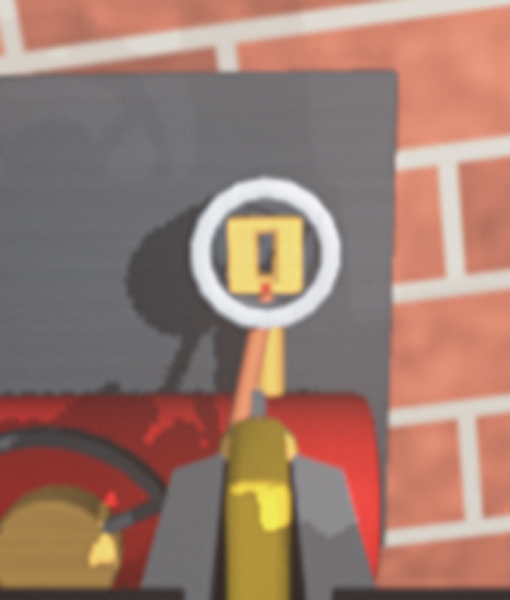

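The crop shows the lock at pixel (318,164.5), i.e. (0.5174,0.2443), the same as before. The blade tip's leading edge is near pixel (316,211), and the bow's top front edge is near row 242. I work out the key's offset in the hand from those.

```bash
python3 - <<'E'
from h import *
np.set_printoptions(precision=4,suppress=True)
c=snap('wrist');s=ctrl.state();R=np.array(s['ee_rot']);p=s['eef_pos']
for off in(-2,0,2): print(off,*[np.round(proj(c,p+R@np.array([off+x,0,z])/1000),1) for x,z in((16,-36),(10,18),(7,34),(7,53),(5,59))])
f=c['frame'].astype(int)
print('col316 rows 205-250',[(v,*f[v,315:318].mean(0).astype(int)) for v in range(204,250,1)])
print(tool((.5176,.2443,.2305)))
E
```

```text
-2 [316.6 246.9] [316.4 224.5] [316.3 221.5] [316.3 214.3] [316.3 214.5]
0 [316.6 243.4] [316.4 221.9] [316.4 219. ] [316.3 212. ] [316.3 212.3]
2 [316.6 239.8] [316.4 219.2] [316.4 216.5] [316.3 209.7] [316.3 210.1]
col316 rows 205-250 [(204, np.int64(222), np.int64(166), np.int64(105)), (205, np.int64(223), np.int64(169), np.int64(106)), (206, np.int64(224), np.int64(172), np.int64(105)), (207, np.int64(224), np.int64(174), np.int64(105)), (208, np.int64(221), np.int64(172), np.int64(106)), (209, np.int64(204), np.int64(161), np.int64(113)), (210, np.int64(166), np.int64(142), np.int64(121)), (211, np.int64(137), np.int64(127), np.int64(126)), (212, np.int64(129), np.int64(124), np.int64(127)), (213, np.int64(130), np.int64(125), np.int64(128)), (214, np.int64(131), np.int64(126), np.int64(129)), (215, np.int64(131), np.int64(126), np.int64(129)), (216, np.int64(130), np.int64(126), np.int64(129)), (217, np.int64(132), np.int64(124), np.int64(124)), (218, np.int64(136), np.int64(118), np.int64(104)), (219, np.int64(142), np.int64(116), np.int64(79)), (220, np.int64(149), np.int64(1
[... 824 characters left out ...]
int64(57)), (237, np.int64(164), np.int64(137), np.int64(58)), (238, np.int64(165), np.int64(137), np.int64(58)), (239, np.int64(176), np.int64(146), np.int64(60)), (240, np.int64(200), np.int64(166), np.int64(65)), (241, np.int64(222), np.int64(188), np.int64(71)), (242, np.int64(228), np.int64(202), np.int64(76)), (243, np.int64(227), np.int64(203), np.int64(76)), (244, np.int64(226), np.int64(205), np.int64(76)), (245, np.int64(223), np.int64(204), np.int64(76)), (246, np.int64(216), np.int64(195), np.int64(73)), (247, np.int64(208), np.int64(186), np.int64(70)), (248, np.int64(205), np.int64(183), np.int64(69)), (249, np.int64(205), np.int64(183), np.int64(69))]
[37.5701  1.4946  0.8119]
```

The key sits 1.8 mm towards tool +x in the hand. So I go 36 mm in x and 1.5 mm in y, then descend to just above the mouth.

Call:
{"op": "play_rows", "data": {
  "deltas": [
    {"translation": [36, 1.5, 0], "turn": [0, 0, 0], "jaw": -1},
    {"translation": [36, 1.5, 25], "turn": [0, 0, 0], "jaw": -1},
    {"translation": [36, 1.5, 50], "turn": [0, 0, 0], "jaw": -1},
    {"translation": [36, 1.5, 62], "turn": [0, 0, 0], "jaw": -1},
    {"translation": [36, 1.5, 62], "turn": [0, 0, 0], "jaw": -1},
    {"translation": [36, 1.5, 62], "turn": [0, 0, 0], "jaw": -1}
  ]
}}

```text
t: 12.58
eef_pos: [0.5199, 0.2449, 0.1707]
ee_rot: [[-0.991, 0.131, 0.002], [0.131, 0.991, 0.0], [-0.002, 0.001, -1.0]]
contact_force: [-0.3, 0.0, -1.0]
gripper_width: 0.126
grasp_force: 40.0
```

```bash
cat > st.py <<'E'
from h import *
np.set_printoptions(precision=4,suppress=True)
s=ctrl.state();R=np.array(s['ee_rot']);print(s['t'],s['eef_pos'],'F',np.array(s['contact_force']),'Ttool',R.T@s['torque'],'w',s['gripper_width']*94,'yaw',np.degrees(np.arctan2(-R[0,1],R[1,1])),'tilt',R[:2,2],'q6',s['joints'][5])
print('lock in key frame', tool((.5176,.2443,.1))-[1.8,0,0])
E
python3 st.py
```

```text
12.575 [0.5199 0.2449 0.1707] F [-0.2675  0.0455 -0.992 ] Ttool [-0.1011  0.0144 -0.0225] w 11.83026907846885 yaw -7.5089393737158865 tilt [0.002  0.0005] q6 -1.196753624319984
lock in key frame [ 0.558  -0.942  70.7344]
```

Call:
{"op": "play_rows", "data": {
  "deltas": [
    {"translation": [0.3, -0.5, 4], "turn": [0, 0, 0], "jaw": -1},
    {"translation": [0.3, -0.5, 8], "turn": [0, 0, 0], "jaw": -1},
    {"translation": [0.3, -0.5, 11], "turn": [0, 0, 0], "jaw": -1},
    {"translation": [0.3, -0.5, 14], "turn": [0, 0, 0], "jaw": -1},
    {"translation": [0.3, -0.5, 16], "turn": [0, 0, 0], "jaw": -1},
    {"translation": [0.3, -0.5, 16], "turn": [0, 0, 0], "jaw": -1}
  ]
}}

```text
t: 13.32
eef_pos: [0.5186, 0.2443, 0.1532]
ee_rot: [[-0.991, 0.131, -0.0], [0.131, 0.991, -0.0], [0.0, -0.0, -1.0]]
contact_force: [0.6, -1.1, -1.4]
gripper_width: 0.127
grasp_force: 40.0
```

```bash
python3 st.py
```

```text
13.325 [0.5186 0.2443 0.1532] F [ 0.5829 -1.0799 -1.4357] Ttool [-0.0366 -0.0353  0.0108] w 11.941586143709145 yaw -7.499273177686826 tilt [-0.0004 -0.0001] q6 -1.1973415946361503
lock in key frame [-0.8646 -0.1199 53.239 ]
```

The blade is in the mouth with no push back. I go on down to the wafer.

Call:
{"op": "play_rows", "data": {
  "deltas": [
    {"translation": [0, 0, 3], "turn": [0, 0, 0], "jaw": -1},
    {"translation": [0, 0, 6], "turn": [0, 0, 0], "jaw": -1},
    {"translation": [0, 0, 9], "turn": [0, 0, 0], "jaw": -1},
    {"translation": [0, 0, 11], "turn": [0, 0, 0], "jaw": -1},
    {"translation": [0, 0, 12], "turn": [0, 0, 0], "jaw": -1},
    {"translation": [0, 0, 12], "turn": [0, 0, 0], "jaw": -1}
  ]
}}

```text
t: 14.08
eef_pos: [0.5187, 0.2443, 0.1415]
ee_rot: [[-0.991, 0.131, 0.0], [0.131, 0.991, 0.0], [-0.0, 0.0, -1.0]]
contact_force: [-0.4, 0.2, -0.6]
gripper_width: 0.124
grasp_force: 40.0
```

```bash
python3 st.py
```

```text
14.075 [0.5187 0.2443 0.1415] F [-0.365   0.2043 -0.5648] Ttool [-0.1177 -0.0453  0.0051] w 11.687469213936387 yaw -7.501569273812737 tilt [0.0001 0.    ] q6 -1.1973549665715004
lock in key frame [-0.6835 -0.1659 41.4665]
```

Call:
{"op": "play_rows", "data": {
  "deltas": [
    {"translation": [0, 0, 0.7], "turn": [0, 0, 0], "jaw": -1},
    {"translation": [0, 0, 1.5], "turn": [0, 0, 0], "jaw": -1},
    {"translation": [0, 0, 1.5], "turn": [0, 0, 0], "jaw": -1}
  ]
}}

```text
t: 14.45
eef_pos: [0.519, 0.2444, 0.1406]
ee_rot: [[-0.991, 0.131, 0.001], [0.131, 0.991, 0.0], [-0.001, 0.0, -1.0]]
contact_force: [-0.6, -0.5, 3.8]
gripper_width: 0.129
grasp_force: 40.0
```

```bash
python3 st.py
```

```text
14.45 [0.519  0.2444 0.1406] F [-0.6218 -0.4864  3.7677] Ttool [-0.0198  0.2066  0.0084] w 12.161913766784942 yaw -7.5018333654256715 tilt [0.0007 0.0002] q6 -1.1973522637124592
lock in key frame [-0.4088 -0.2974 40.6466]
```

The wafer was touched at the expected depth, at about 4–5 N. Now I turn clockwise gently while pressing.

Call:
{"op": "play_rows", "data": {
  "deltas": [
    {"translation": [0, 0, 0], "turn": [0, 0, 4], "jaw": -1},
    {"translation": [0, 0, 0], "turn": [0, 0, 8], "jaw": -1},
    {"translation": [0, 0, 0], "turn": [0, 0, 12], "jaw": -1},
    {"translation": [0, 0, 0], "turn": [0, 0, 15], "jaw": -1},
    {"translation": [0, 0, 0], "turn": [0, 0, 15], "jaw": -1}
  ]
}}

```text
t: 15.08
eef_pos: [0.5188, 0.2443, 0.1401]
ee_rot: [[-0.924, 0.382, 0.0], [0.382, 0.924, -0.0], [-0.0, 0.0, -1.0]]
contact_force: [-0.6, -0.6, 1.2]
gripper_width: 0.126
grasp_force: 40.0
```

```bash
python3 st.py
```

```text
15.075 [0.5188 0.2443 0.1401] F [-0.5576 -0.6339  1.2232] Ttool [ 0.086  -0.0032 -0.0161] w 11.87374096901912 yaw -22.46001634363365 tilt [ 0.0003 -0.0001] q6 -0.936237429943057
lock in key frame [-0.6895 -0.4392 40.0667]
```

Call:
{"op": "play_rows", "data": {
  "deltas": [
    {"translation": [0, -0.4, 0.5], "turn": [0, 0, 1], "jaw": -1},
    {"translation": [0, -0.5, 0.5], "turn": [0, 0, 3], "jaw": -1},
    {"translation": [0, -0.6, 0.5], "turn": [0, 0, 5], "jaw": -1},
    {"translation": [0, -0.6, 0.5], "turn": [0, 0, 5], "jaw": -1}
  ]
}}

```text
t: 15.58
eef_pos: [0.5187, 0.244, 0.1396]
ee_rot: [[-0.887, 0.462, 0.001], [0.462, 0.887, 0.001], [-0.0, 0.001, -1.0]]
contact_force: [1.1, 1.4, 1.6]
gripper_width: 0.125
grasp_force: 40.0
```

```bash
python3 st.py
```

```text
15.575 [0.5187 0.244  0.1396] F [1.0982 1.4417 1.5657] Ttool [-0.484   0.0909 -0.0205] w 11.73233933105988 yaw -27.521134914347574 tilt [0.0007 0.0006] q6 -0.8488557668326098
lock in key frame [-0.7017 -0.2681 39.6137]
```

Call:
{"op": "play_rows", "data": {
  "deltas": [
    {"translation": [0, 0, 0.5], "turn": [0, 0, 0], "jaw": -1},
    {"translation": [0, 0, 1], "turn": [0, 0, 0], "jaw": -1},
    {"translation": [0, 0, 1], "turn": [0, 0, 0], "jaw": -1}
  ]
}}

```text
t: 15.95
eef_pos: [0.5186, 0.244, 0.1384]
ee_rot: [[-0.887, 0.462, 0.0], [0.462, 0.887, 0.001], [-0.0, 0.001, -1.0]]
contact_force: [0.8, 2.9, 1.4]
gripper_width: 0.123
grasp_force: 40.0
```

```bash
python3 st.py
```

```text
15.95 [0.5186 0.244  0.1384] F [0.7725 2.9052 1.417 ] Ttool [-0.817   0.0156 -0.0035] w 11.551810401221772 yaw -27.50265832633707 tilt [0.0004 0.0006] q6 -0.8491732476742354
lock in key frame [-0.7991 -0.2191 38.4389]
```

It is sinking freely, so the key has passed into the wafer slot. I continue down with a small lateral relief.

Call:
{"op": "play_rows", "data": {
  "deltas": [
    {"translation": [0, 0.4, 1], "turn": [0, 0, 0], "jaw": -1},
    {"translation": [0, 0.4, 2], "turn": [0, 0, 0], "jaw": -1},
    {"translation": [0, 0.4, 3], "turn": [0, 0, 0], "jaw": -1},
    {"translation": [0, 0.4, 3], "turn": [0, 0, 0], "jaw": -1}
  ]
}}

```text
t: 16.45
eef_pos: [0.5185, 0.2441, 0.1352]
ee_rot: [[-0.887, 0.462, -0.0], [0.462, 0.887, -0.0], [0.0, -0.0, -1.0]]
contact_force: [1.1, 2.0, 0.6]
gripper_width: 0.125
grasp_force: 40.0
```

```bash
python3 st.py
```

```text
16.45 [0.5185 0.2441 0.1352] F [1.0898 2.037  0.6363] Ttool [-0.6082 -0.0166 -0.0668] w 11.787636201257861 yaw -27.49887906268802 tilt [-0.0003 -0.    ] q6 -0.8486873564051626
lock in key frame [-0.8819 -0.231  35.1862]
```

Call:
{"op": "play_rows", "data": {
  "deltas": [
    {"translation": [0, 0.3, 2], "turn": [0, 0, 0], "jaw": -1},
    {"translation": [0, 0.3, 4], "turn": [0, 0, 0], "jaw": -1},
    {"translation": [0, 0.3, 6], "turn": [0, 0, 0], "jaw": -1},
    {"translation": [0, 0.3, 8], "turn": [0, 0, 0], "jaw": -1},
    {"translation": [0, 0.3, 8], "turn": [0, 0, 0], "jaw": -1}
  ]
}}

```text
t: 17.08
eef_pos: [0.5186, 0.2442, 0.127]
ee_rot: [[-0.887, 0.462, -0.001], [0.462, 0.887, -0.0], [0.0, -0.001, -1.0]]
contact_force: [0.8, -0.1, 0.1]
gripper_width: 0.126
grasp_force: 40.0
```

```bash
python3 st.py
```

```text
17.075 [0.5186 0.2442 0.127 ] F [ 0.8397 -0.095   0.0604] Ttool [-0.2168 -0.1831 -0.0428] w 11.85105034950083 yaw -27.499260554770245 tilt [-0.0006 -0.0004] q6 -0.8482399219982079
lock in key frame [-0.9112 -0.3275 26.9524]
```

Call:
{"op": "play_rows", "data": {
  "deltas": [
    {"translation": [0, 0, 1], "turn": [0, 0, 0], "jaw": -1},
    {"translation": [0, 0, 2], "turn": [0, 0, 0], "jaw": -1},
    {"translation": [0, 0, 2.6], "turn": [0, 0, 0], "jaw": -1},
    {"translation": [0, 0, 2.6], "turn": [0, 0, 0], "jaw": -1},
    {"translation": [0, 0, 2.6], "turn": [0, 0, 0], "jaw": -1}
  ]
}}

```text
t: 17.7
eef_pos: [0.5187, 0.2442, 0.1253]
ee_rot: [[-0.887, 0.462, -0.0], [0.462, 0.887, -0.001], [0.0, -0.001, -1.0]]
contact_force: [-2.1, -1.1, 5.0]
gripper_width: 0.125
grasp_force: 40.0
```

```bash
python3 st.py
```

```text
17.7 [0.5187 0.2442 0.1253] F [-2.1417 -1.1056  5.034 ] Ttool [0.4033 0.2301 0.04  ] w 11.76487150533017 yaw -27.49389758510958 tilt [-0.0003 -0.0005] q6 -0.8482418095313099
lock in key frame [-0.7428 -0.4178 25.2953]
```

It is fully home at the predicted height, pressing 5 N. Now I turn clockwise about the key's axis.

Call:
{"op": "play_rows", "data": {
  "deltas": [
    {"translation": [0, -0.1, 0], "turn": [0, 0, 5], "jaw": -1},
    {"translation": [0, -0.2, 0], "turn": [0, 0, 10], "jaw": -1},
    {"translation": [0, -0.3, 0], "turn": [0, 0, 15], "jaw": -1},
    {"translation": [0.1, -0.4, 0], "turn": [0, 0, 20], "jaw": -1},
    {"translation": [0.1, -0.5, 0], "turn": [0, 0, 25], "jaw": -1},
    {"translation": [0.2, -0.6, 0], "turn": [0, 0, 30], "jaw": -1},
    {"translation": [0.2, -0.7, 0], "turn": [0, 0, 35], "jaw": -1},
    {"translation": [0.3, -0.8, 0], "turn": [0, 0, 40], "jaw": -1},
    {"translation": [0.3, -0.8, 0], "turn": [0, 0, 40], "jaw": -1}
  ]
}}

```text
t: 18.82
eef_pos: [0.5181, 0.2435, 0.1253]
ee_rot: [[-0.383, 0.924, -0.0], [0.924, 0.383, -0.001], [-0.001, -0.001, -1.0]]
contact_force: [-2.3, -0.8, 5.7]
gripper_width: 0.124
grasp_force: 40.0
```

```bash
python3 st.py
```

```text
18.825 [0.5181 0.2435 0.1253] F [-2.2507 -0.8352  5.6788] Ttool [ 0.5472 -0.1819 -0.142 ] w 11.69442589582524 yaw -67.50605126009152 tilt [-0.0003 -0.0008] q6 -0.15050864850536397
lock in key frame [-0.8737 -0.1395 25.2886]
```

Call:
{"op": "play_rows", "data": {
  "deltas": [
    {"translation": [0, -0.2, 0], "turn": [0, 0, 5], "jaw": -1},
    {"translation": [0, -0.4, 0], "turn": [0, 0, 10], "jaw": -1},
    {"translation": [0, -0.5, 0], "turn": [0, 0, 15], "jaw": -1},
    {"translation": [0.1, -0.7, 0], "turn": [0, 0, 20], "jaw": -1},
    {"translation": [0.1, -0.8, 0], "turn": [0, 0, 25], "jaw": -1},
    {"translation": [0.2, -0.9, 0], "turn": [0, 0, 30], "jaw": -1},
    {"translation": [0.2, -0.9, 0], "turn": [0, 0, 34], "jaw": -1},
    {"translation": [0.2, -0.9, 0], "turn": [0, 0, 34], "jaw": -1}
  ],
  "newtons": 50
}}

```text
t: 19.82
eef_pos: [0.5173, 0.2434, 0.1253]
ee_rot: [[0.199, 0.98, -0.0], [0.98, -0.199, -0.001], [-0.001, 0.0, -1.0]]
contact_force: [-2.7, -1.4, 4.8]
gripper_width: 0.126
grasp_force: 50.0
```

```bash
python3 st.py
```

```text
19.825 [0.5173 0.2434 0.1253] F [-2.66   -1.3716  4.7922] Ttool [ 0.3623 -0.5195 -0.1042] w 11.822703992323552 yaw -101.49230277583806 tilt [-0.     -0.0008] q6 0.44281394241838556
lock in key frame [-0.8226  0.1197 25.3008]
```

Call:
{"op": "play_rows", "data": {
  "deltas": [
    {"translation": [0, -0.1, 0], "turn": [0, 0, 3], "jaw": -1},
    {"translation": [0, -0.1, 0], "turn": [0, 0, 5], "jaw": -1},
    {"translation": [0, -0.1, 0], "turn": [0, 0, 5], "jaw": -1},
    {"translation": [0, -0.1, 0], "turn": [0, 0, 5], "jaw": -1}
  ]
}}

```text
t: 20.32
eef_pos: [0.5172, 0.2434, 0.1253]
ee_rot: [[0.283, 0.959, 0.0], [0.959, -0.283, -0.001], [-0.001, 0.0, -1.0]]
contact_force: [-1.8, -2.0, 6.2]
gripper_width: 0.124
grasp_force: 50.0
```

```bash
python3 st.py; python3 - <<'E'
from h import *
for n in('scene','side','wrist'): snap(n,n+'_end.png')
E
python3 st.py
```

```text
20.325 [0.5172 0.2434 0.1253] F [-1.8329 -2.0219  6.2179] Ttool [ 0.325  -0.524  -0.3681] w 11.617775411774243 yaw -106.42675918864857 tilt [ 0.    -0.001] q6 0.529118439706475
lock in key frame [-0.7754  0.1159 25.3053]
20.475 [0.5172 0.2434 0.1253] F [-1.9528 -1.8825  4.1214] Ttool [ 0.2795 -0.5485 -0.3578] w 11.76078430973052 yaw -106.42779975628797 tilt [ 0.0001 -0.001 ] q6 0.5291803475032522
lock in key frame [-0.794   0.1165 25.3305]
```

The torque jumped to 0.36 N m, so the stop is reached. Before handing in, I check by mask that the lever is up and the bystanders haven't moved.

```bash
python3 - <<'E'
import cv2,numpy as np
for n,w in(('scene',(365,145,405,185)),('side',(240,185,275,212))):
    for f in(n+'0.png',n+'_end.png'):
        m=cv2.inRange(cv2.imread('pics/'+f),(0,0,0),(45,45,45));x0,y0,x1,y1=w;k=m[y0:y1,x0:x1]
        a,l,s,c=cv2.connectedComponentsWithStats(k);print(f,[(s[i,4],(c[i]+[x0,y0]).round(1)) for i in range(1,a) if s[i,4]>15])
for n,ws in(('scene',{'mug':(265,230,310,280),'jeb':(185,100,230,150),'kettle':(430,255,515,325)}),):
    A,B=[cv2.imread('pics/'+n+e).astype(int) for e in('0.png','_end.png')]
    for k,(x0,y0,x1,y1) in ws.items(): print(k,np.abs(A-B)[y0:y1,x0:x1].mean())
E
```

```text
scene0.png [(np.int32(165), array([383.4, 163.8]))]
scene_end.png [(np.int32(181), array([383.4, 163.9]))]
side0.png [(np.int32(52), array([259.6, 202.3]))]
side_end.png [(np.int32(135), array([259.7, 201.4]))]
mug 3.835111111111111
jeb 2.6997037037037037
kettle 3.065826330532213
```

The lever is up, the bystanders are unmoved, and the key is home and held at the stop.

```bash
python3 -c "
from rig import ticket
print(ticket.finish_job())"
```

```text
the job is handed in; nothing more can be done
None
```

I handed the job in: three full lever strokes, then the yellow key seated fully home and turned clockwise to the stop, still gripped and held there; the lever is up, the kettle, coffee pot and mug look unmoved, and the judge returned no verdict.

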